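Slide the filter carrier under the hand press and hold its pull handle at the mark

ROBOT

A 7-joint arm with a two-finger parallel gripper is mounted at the origin on the work surface. World frame = base frame: x ahead of the robot, y to its left, z up, the work surface at z = 0. Lengths are in m, angles in degrees, forces in N, time in s.
With the tool pointing down it reaches from about 0.425 to 0.875 m from the base axis. Payload 4.7 kg.
Tool frame: the origin (TCP) lies midway between the tips of the shut fingers; the grasp point (between the pads) lies 19 mm behind it; z points along the fingers, y is the direction in which the jaws open and shut (so a half turn about z gives the same grasp; the last joint's range is limited). The gripper opens to 87 mm and grips with 3 to 60 N. Pads are 19 mm wide; open, the fingers measure 117 mm over their backs; the gripper's body (75 mm by 190 mm) begins 51 mm behind the grasp point.
Start: joints at [-68.978, 18.392, -4.016, 83.108, 1.295, 78.541, -3.26], TCP at [0.225, 0.61, 0.223] pointing down, gripper open.
Joint ranges: [-163.93, 163.93], [-17.29, 119.83], [-79.2, 71.16], [3.27, 140.29], [-89.18, 269.18], [5.43, 117.66], [-154.24, 154.24]. Speed limits (degrees/s): [147.25, 147.25, 180, 180, 180, 180, 180].

INTERFACE

Orientations are given as [roll, pitch, yaw] about the fixed x, y, z axes, in that order (R = Rz(yaw) Ry(pitch) Rx(roll)).
In Python, from cell import env gives the robot as it stands. The module is installed in compiled form; this text tells all that it offers.
- The arm moves only by the tool servo_tool, never from a script. Its argument "plan" is a list of rows, each a list of 3 entries, a list of its own where there are three numbers: the opening, from 0 (shut) to 1 (fully open), then the shift along the tool's x, y, z in cm, then the turn, a rotation vector about the tool's x, y, z in degrees. A call has 1 to 20 rows; each row shifts and turns the pose as measured when the row begins, along the tool's axes as they then stand; what a row does not reach is not made up. A row lasts 1/12 s, in which the tool goes at most 41.7 mm and 7.16 degrees, less where a joint would pass 70% of its speed; a pose out of reach is approached as far as the arm can. A call is refused whole if a number of a shift passes 4.17 or a number of a turn 7.16, either way. A call with a gripper value outside its range is refused whole. The fingers move at their own pace and stop on an object; "force" is the grip in N (left out, the last holds). Time passes only in rows, so rows that do not move let the fingers close. It gives the time, the measured TCP pose, the force and the opening at its end, in the units of the state.
- env.get_obs(): the state, without advancing time (a new reading comes with each control period).
- env.read_camera(name): name is "scene" or "top" or "wrist"; returns a dict with "image" (384x512x3 uint8, blue, green, red), "fx", "fy", "cx", "cy" (pixels), "rvec" (rotation vector, rad) and "tvec" (3), from world to camera coordinates, as OpenCV has them; the wrist camera has in their place "T_tool_cam" (4x4, takes a point from camera to tool coordinates, whose origin is the TCP and whose axes are the flange's). Camera axes: x right, y down, z forward; pixel columns grow to the right and rows downward; lengths in m; the calibration is good to about 2 mm. A picture is of the moment at which its call begins: read the wrist's pose just before it. There is no depth.
- env.sign_off(): hands the job in, once; it reports no verdict.
The state is a dict: "time_s": time; "qpos": joint angles; "joint_velocities": joint speeds; "effort": joint torques, N m; "tool_pos": TCP position; "tool_rot": TCP orientation; "force": force on the tool from outside, world axes, zero at the start; "wrist_torque": the same for the moment, N m; "grip_width": finger opening in m.
Only numpy, scipy, OpenCV 4.12 (cv2) and the standard library are available. Lean on these libraries where they do the work, as an engineer would, in place of code of your own. Each camera call takes 0.05 s, during which the arm holds its last target. There are 200 camera calls.

TASK

Slide the flat carrier along the bench, never lifting it, into the outline on the press bed so that it lies square there with its filter plug centred under the press foot. Then, leaving the carrier there, pull the press's spring-return pull handle out until its pointer is level with the brass index blade on the scale rail, without pulling well past it, and keep it there with the gripper so the foot stays pressed on the plug: finish while still holding the handle. Leave the vial, the two caps and the valve stem where they are.

Things in the scene. Friction and masses are not known exactly. Their poses are not given: they have to be found in the camera images.
- carrier: loose flat aluminium bar 170 (x) x 50 (y) x 12 (z) mm, 0.25 to 0.5 kg, lying on the bench with its plug end pointing roughly away from the robot. Origin: centre of the underside; x runs lengthwise to the plug end. A bronze-coloured filter plug, 16 mm across, 8 mm proud, is fixed in it 60 mm from the centre towards +x
- plug_top (a point): centre of the plug's top face; in the carrier's frame (60, 0, 20) mm
- plain_end (a point): top face of the carrier midway between the two dark cross lines of its plain end; carrier frame (-55, 0, 12) mm. A good place to take it across its 50 mm width from above, or to push it
- press: fixed grey hand press. Origin: on the bench, centre of the dark-lined outline (175 x 55 mm) on the bed, which is level with the bench (no step, no stop). x points away from the robot along the outline to the column, y left, z up; yaw within 0.2 rad of the world's. The carrier's origin belongs on this origin with both x axes parallel: then the plug is under the foot
- head (a point): top of the overhanging head above the ram, press frame (60, 0, 170) mm. Head: 40 mm wide (y), x 35 to 175, heights 125 to 170; a ram bush 32 mm across reaches down to 106. Column: x 115 to 175, y +-20, 170 high. Foot plate 12 high: x 110 to 200, y -55 to 245
- housing (a point): centre of the top of the slide housing, press frame (135, 160, 90) mm; housing x 90 to 180, y 105 to 215, 90 high. The scale rail lies left of the handle: centre line y 225, 14 wide, x -95 to 105, 30 high
- ram_axis (a point): point on the ram's vertical axis where the plug's top belongs; in the press frame (60, 0, 20) mm
- foot_face (a point): centre of the lower face of the round sprung press foot (24 mm across). 42 mm above the bench with the handle home; sinks 1 mm per 2 mm of handle pull, meets the plug at about 44 mm of pull, and then its own spring gives (about 2 N at first, 0.25 N per mm)
- handle (a joint): pull of the pull handle in m: 0 = home (pushed in by its spring), growing as it is pulled straight along the press's -x; hard stop at 0.1. The pull needed is about 4 N at home, 11 to 16 N at the mark. It springs back if let go
- grip (a point): centre of the black grip bar: round, 16 mm thick, 100 mm long along the press's y, 70 mm above the bench; moves with the handle. At home at press (20, 160, 70) mm. Two 10 mm rods, 40 mm either side of the middle, run to the housing 70 mm behind (+x), so from above one finger fits before and one behind the bar's middle, between the rods (70 mm clear)
- pointer (a point): lower tip of the thin pointer blade at the +y end of the grip bar, above the scale rail; moves with the handle, at the same press-x as the bar's centre (65 mm to its +y side, 14 mm lower)
- mark: fixed brass index clip on the scale rail with an upright blade 3 mm thick (x), 24 mm high. Origin: on the rail's top at the blade's middle; axes as the press. The handle is at the mark when the pointer has the same press-x as this origin: 50 to 80 mm of pull, different each time
- vial: bystander: glass serum vial standing upright, 23 mm across, 54 mm high; origin at the underside's centre
- cap_a: bystander: aluminium crimp cap, 21 mm across, 7 mm high; origin at the underside's centre
- cap_b: bystander: the second crimp cap, the same
- stem: bystander: steel valve stem lying on the bench, 94 mm long along its x, up to 18 mm thick; origin at bench level under its middle
Things that resemble listed ones, but are neither listed nor needed, are in the scene too. There is more than one size of the carrier; the job needs the smallest.

How it is judged (in metres and radians):
On the way, in this order (a step that is already met when the one before it is completed fails the run):
1. the carrier lies square in the outline, plug under the foot, with the handle still home (horizontal distance between plug_top and ram_axis below 0.008 m and angle between the x axis of carrier and the x axis of press, either way round below 0.14 rad and height (world z) of carrier below 0.004 m and angle between carrier's own z axis and vertical below 0.08 rad and value of joint handle below 0.006 m), for 0.2 s.
2. the handle is at the mark, held by the gripper, the foot pressing on the plug (horizontal distance between plug_top and ram_axis below 0.008 m and angle between the x axis of carrier and the x axis of press, either way round below 0.14 rad and height (world z) of carrier below 0.004 m and angle between carrier's own z axis and vertical below 0.08 rad and x of pointer in the frame of mark between -0.005 and 0.005 m and contact force between the fingers and handle above 4 N and contact force between foot and carrier above 1 N), for 0.3 s.
At the end, for the whole second after the job is handed in: The gripper's fingers still hold the handle (over 4 N) with the pointer within 5 mm of the index blade and the handle at rest, the foot presses on the plug (over 1 N), and the carrier lies flat in the outline: plug within 8 mm of the ram axis, lengthwise within 0.14 rad (8 degrees) of the press (all of step 2 and velocity of joint handle between -0.01 and 0.01 m/s); the arm keeps its last pose, push and grip.
It fails at once if the carrier is lifted more than 12 mm or tipped (height (world z) of carrier above 0.012 m or angle between carrier's own z axis and vertical above 0.2 rad).
It fails at once if the handle is pulled more than 15 mm past the mark (x of pointer in the frame of mark below -0.015 m).
It fails at once if the vial, a cap or the valve stem is moved more than 20 mm, or the vial tipped (distance of any of vial, cap_a, cap_b, stem from where it was at the start of the episode above 0.02 m or angle between vial's own z axis and vertical above 0.5 rad).
It also fails if it takes over 61 s, if anything falls off the work surface, if the arm or the gripper's body presses on something with over 40 N, if the wrist force passes 120 N, or if a joint passes its speed limit or range.

## Working session

There is one attempt and no reset: what is moved stays moved. The work goes in short steps, Python scripts to look and compute and a tool call to move; the robot and the scene stay as the last step left them, time stands still between calls to the robot, and variables do not carry over. Pictures are saved under pics/ and viewed, about 8 in all and at most 12, crops included, and the job is handed in when it is done.

Besides the shell and the picture viewer there is one more tool, called after "Request:" as name([rows], argument=value, ...), one row to a line, values as JSON. servo_tool: Moves the arm, as the interface text tells. Its arguments: {"type":"object","properties":{"plan":{"type":"array"},"force":{"type":"number"}},"required":["plan"]}

```bash
mkdir -p pics
cat > h.py <<'E'
import numpy as np, cv2
from scipy.spatial.transform import Rotation as Rn
from cell import env
def cam(name):
    o=env.get_obs(); c=env.read_camera(name)
    K=np.array([[c['fx'],0,c['cx']],[0,c['fy'],c['cy']],[0,0,1]])
    if name=='wrist':
        T=np.eye(4); T[:3,:3]=Rn.from_euler('xyz',o['tool_rot'],degrees=True).as_matrix(); T[:3,3]=o['tool_pos']
        M=T@np.array(c['T_tool_cam']); R=M[:3,:3]; C=M[:3,3]
    else:
        Rw=cv2.Rodrigues(np.array(c['rvec'],float))[0]; R=Rw.T; C=-R@np.array(c['tvec'],float).ravel()
    return dict(img=c['image'],K=K,R=R,C=C)
def ray(c,p,z):
    d=c['R']@np.linalg.inv(c['K'])@np.array([p[0],p[1],1.]); return c['C']+d*(z-c['C'][2])/d[2]
def proj(c,P):
    q=c['K']@(c['R'].T@(np.array(P)-c['C'])); return q[:2]/q[2]
E
python3 - <<'E'
from h import *
print(env.get_obs())
for n in ('scene','top','wrist'):
    c=cam(n); np.save(f'pics/{n}0.npy',c,allow_pickle=True); print(n,c['C'].round(3),c['R'].round(2).tolist(),c['K'][0,0])
    im=c['img']
    cv2.imwrite(f'pics/{n}0.png',cv2.resize(im,(800,600),interpolation=cv2.INTER_CUBIC) )
E
```

```text
{'time_s': 0.0, 'qpos': array([-68.97892974,  18.43917212,  -4.01555757,  83.17403775,
         1.29645444,  78.53956851,  -3.26041477]), 'joint_velocities': array([-0.08643896, -0.04924522,  0.06444051,  0.09519953, -0.04464119,
        0.13953188,  0.04108421]), 'effort': array([ 1.47764426e-04, -4.91292965e+01, -4.03563436e-01, -3.12526166e+01,
       -6.38159411e-02,  4.35472280e-02,  1.62308652e-04]), 'tool_pos': array([0.22445378, 0.60944223, 0.22146781]), 'tool_rot': array([-1.79892543e+02,  7.06229604e-03,  1.59788567e+02]), 'force': array([ 0.4481145 , -0.32031377,  0.29830626]), 'wrist_torque': array([-0.02362241, -0.04338777,  0.03426197]), 'grip_width': 0.08703771648351405}
scene [0.883 0.516 0.683] [[-0.83, 0.35, -0.43], [0.55, 0.51, -0.66], [-0.01, -0.79, -0.61]] 375.4829536832643
top [ 0.42  -0.087  1.117] [[0.03, -1.0, 0.06], [-1.0, -0.03, -0.02], [0.02, -0.06, -1.0]] 378.73457797216867
wrist [0.151 0.636 0.383] [[0.35, 0.9, 0.27], [0.94, -0.33, -0.1], [-0.0, 0.28, -0.96]] 303.5438095723598
```

View pics/top0.png

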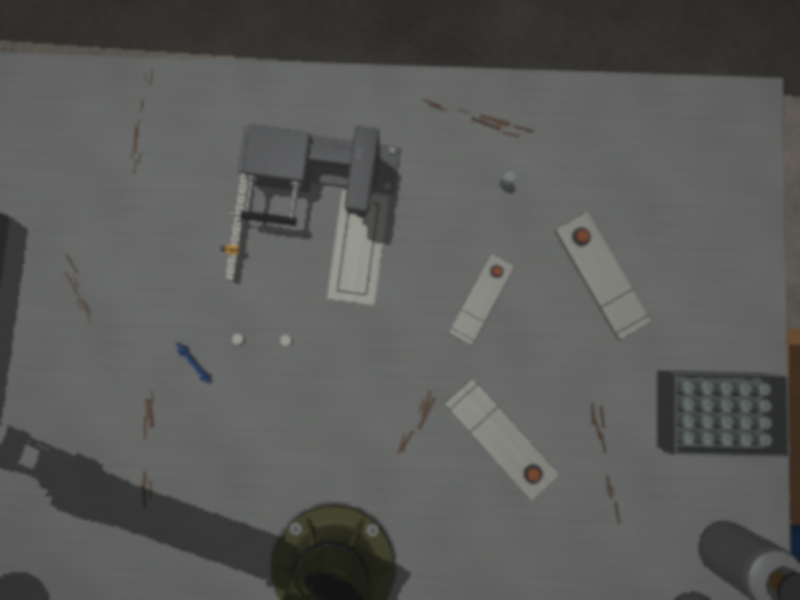

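View pics/scene0.png

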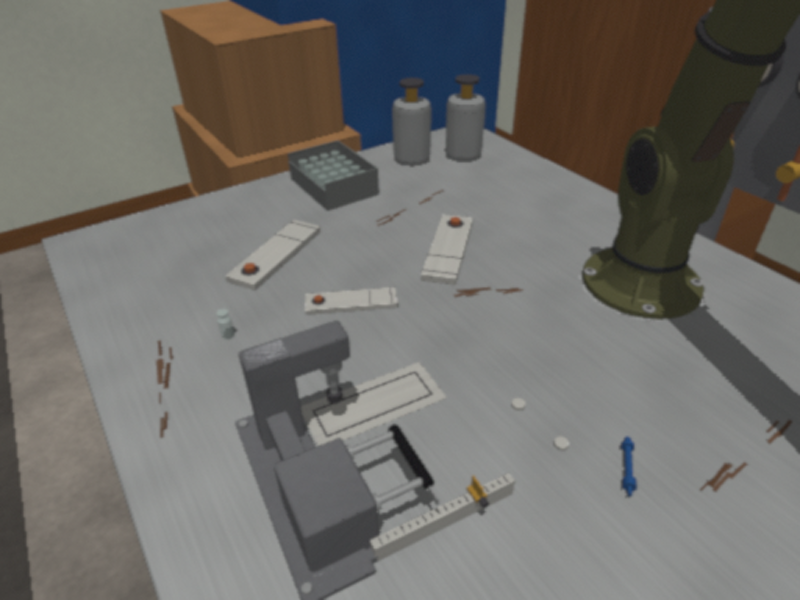

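The top view shows the small carrier at about (481,298) with its plug at (497,271). The press outline is around (355,245), the grip bar (270,217), the index (231,249), the caps (237,339)/(286,340), and the vial (508,181). The scene view agrees. Next I'll turn these into positions.

Run:
```python
from h import *
c=np.load('pics/top0.npy',allow_pickle=True).item(); s=.64
im=c['img']; hsv=cv2.cvtColor(im,cv2.COLOR_BGR2HSV)
def R(p,z): return ray(c,(np.array(p)+.5)*s-.5,z)
for n,p,z in [('plugtop',(497,271),.02),('gripL',(244,215),.07),('gripR',(296,221),.07),('mark',(231,249),.045),('headfront',(357,211),.17),('headback',(366,127),.17),('bedNearL',(328,298),0),('bedNearR',(376,304),0),('outNearL',(337,292),0),('outNearR',(368,294),0),('outFarL',(346,190),0),('vialbase',(508,186),0.0),('capa',(237,339),.007),('capb',(286,340),.007),('stem',(194,363),.009),('railnear',(230,279),.03),('railfar',(243,176),.03),('housL',(245,126),.09),('housR',(310,132),.09),('housNL',(241,173),.09),('housNR',(304,182),.09)]:
    print(n,R(p,z).round(4))
g=cv2.cvtColor(im,cv2.COLOR_BGR2GRAY)
m=((g>125)&(hsv[...,1]<60)).astype(np.uint8)
print(g[190,307],g[185,260],g[150,228])
red=((hsv[...,1]>90)&(hsv[...,2]>60)&((hsv[...,0]<15)|(hsv[...,0]>170))).astype(np.uint8)
for th in (125,140,150,160):
    m=(g>th).astype(np.uint8)|red
    cs,_=cv2.findContours(m,cv2.RETR_EXTERNAL,cv2.CHAIN_APPROX_NONE)
    for k in cs:
        a=cv2.contourArea(k)
        if 300<a<8000:
            r=cv2.minAreaRect(k); b=cv2.boxPoints(r); P=np.array([ray(c,q,.012) for q in b])
            print(th,a,np.array(r[0]).round(1),'ctr',P.mean(0).round(4)[:2],'sides',np.linalg.norm(P[1]-P[0]).round(4),np.linalg.norm(P[2]-P[1]).round(4),'ang',np.degrees(np.arctan2(*(P[1]-P[0])[[1,0]])).round(1))
```

```text
plugtop [ 0.5491 -0.2881  0.02  ]
gripL [0.6311 0.1746 0.07  ]
gripR [0.623  0.0818 0.07  ]
mark [0.573  0.2017 0.045 ]
headfront [ 0.6228 -0.0321  0.17  ]
headback [ 0.7619 -0.0426  0.17  ]
bedNearL [0.4914 0.0275 0.    ]
bedNearR [ 0.4825 -0.0634  0.    ]
outNearL [0.5032 0.0109 0.    ]
outNearR [ 0.501  -0.0477  0.    ]
outFarL [0.6992 0.     0.    ]
vialbase [ 0.7163 -0.3105  0.    ]
capa [0.4099 0.1935 0.007 ]
capb [0.4103 0.1024 0.007 ]
stem [0.3635 0.2704 0.009 ]
railnear [0.5196 0.2052 0.03  ]
railfar [0.7123 0.1896 0.03  ]
housL [0.7858 0.1746 0.09  ]
housR [0.7787 0.0598 0.09  ]
housNL [0.7014 0.178  0.09  ]
housNR [0.6887 0.0671 0.09  ]
138 105 150
125 909.5 [329.  289.5] ctr [ 0.2138 -0.3265] sides 0.0656 0.1585 ang -46.7
125 359.0 [302.6 260.6] ctr [ 0.2946 -0.2489] sides 0.0661 0.0497 ang -46.6
125 766.5 [307.5 191.2] ctr [ 0.4967 -0.2598] sides 0.1661 0.046 ang -27.3
125 798.0 [379.4 165.1] ctr [ 0.5797 -0.4713] sides 0.0618 0.1606 ang -58.3
125 674.0 [228.1 162.4] ctr [ 0.5752 -0.0248] sides 0.1416 0.05 ang -6.3
125 511.5 [228.7 158.4] ctr [ 0.5874 -0.0263] sides 0.205 0.0907 ang -6.2
140 566.0 [228.1 162.1] ctr [ 0.5761 -0.0248] sides 0.1384 0.0443 ang -5.9
```

Request:
servo_tool([
  [1, [-2.8, -2.8, 0], [0, 0, 0]],
  [1, [-2.8, -2.8, 0], [0, 0, 0]],
  [1, [-2.8, -2.8, 0], [0, 0, 0]],
  [1, [-2.8, -2.8, 0], [0, 0, 0]],
  [1, [-2.8, -2.8, 0], [0, 0, 0]],
  [1, [-2.8, -2.8, 0], [0, 0, 0]],
  [1, [-2.8, -2.8, 0], [0, 0, 0]],
  [1, [-2.8, -2.8, 0], [0, 0, 0]],
  [1, [-2.8, -2.8, 0], [0, 0, 0]],
  [1, [-2.8, -2.8, 0], [0, 0, 0]],
  [1, [-2.8, -2.8, 0], [0, 0, 0]],
  [1, [-2.8, -2.8, 0], [0, 0, 0]],
  [1, [-2.8, -2.8, 0], [0, 0, 0]],
  [1, [-2.8, -2.8, 0], [0, 0, 0]],
  [1, [0, 0, 0], [0, 0, 0]],
], force=20)

```text
time_s: 1.4
tool_pos: [0.4626, 0.0837, 0.2147]
tool_rot: [-179.7, -0.3, 160.3]
force: [0.1, 0.3, 0.2]
grip_width: 0.0873
```

```bash
cat >> h.py <<'E'
def view(c,fn): cv2.imwrite(fn,cv2.resize(c['img'],(800,600),interpolation=cv2.INTER_CUBIC))
def R8(c,p,z): return ray(c,(np.array(p)+.5)*.64-.5,z)
def go(x,y,z,yaw):
    o=env.get_obs(); R=Rn.from_euler('xyz',o['tool_rot'],degrees=True)
    d=R.as_matrix().T@(np.array([x,y,z])-o['tool_pos'])*100
    t=(R.inv()*Rn.from_euler('xyz',[180,0,yaw],degrees=True)).as_rotvec(degrees=True)
    print('at',o['tool_pos'].round(4),o['tool_rot'].round(1),'shift cm',d.round(2),'turn',t.round(1),'F',o['force'].round(1),'w',round(o['grip_width'],4))
E
python3 - <<'E'
from h import *
c=cam('wrist'); np.save('pics/w1.npy',c,allow_pickle=True); view(c,'pics/w1.png'); print(c['C'])
go(.448,-.235,.10,152.7)
E
```

```text
[0.39006964 0.11032878 0.37633978]
at [0.4612 0.0874 0.2145] [-179.8   -0.4  160.4] shift cm [ -9.63 -30.78  11.5 ] turn [-0.2 -0.4  7.7] F [-0.3  0.1 -0.3] w 0.087
```

View pics/w1.png

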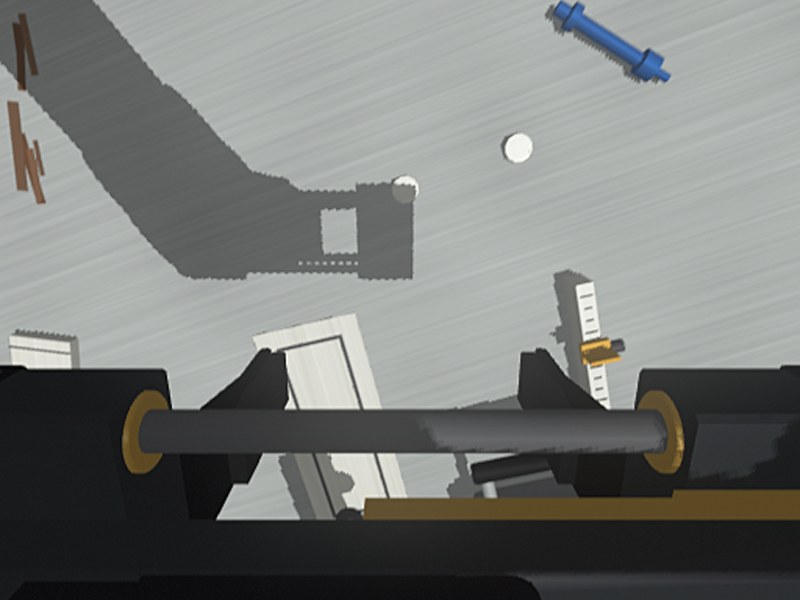

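The wrist view shows the outline's near corners at about (289,352) and (341,337), with its sides running down. The index clip is at (600,352), the two caps at (517,148) and (405,187), and the stem at the top right. I'll go above the carrier.

Run:
```python
from h import *
c=np.load('pics/w1.npy',allow_pickle=True).item()
for n,p,z in [('nR',(289,352),0),('nL',(341,337),0),('sideL2',(382,497),0),('sideR2',(333,519),0),('mark',(600,345),.054),('markbase',(600,360),.03),('cap',(517,148),.007),('railnear',(585,283),.03)]:
    print(n,R8(c,p,z).round(4))
```

```text
nR [ 0.5046 -0.0357  0.    ]
nL [0.5069 0.0113 0.    ]
sideL2 [ 0.669  -0.0121  0.    ]
sideR2 [ 0.6767 -0.065   0.    ]
mark [0.5592 0.2007 0.054 ]
markbase [0.5843 0.2045 0.03  ]
cap [0.4097 0.1918 0.007 ]
railnear [0.519  0.2082 0.03  ]
```

Request:
servo_tool([
  [1, [-1.0, -3.2, 1.2], [0, 0, 0.8]],
  [1, [-1.0, -3.2, 1.2], [0, 0, 0.8]],
  [1, [-1.0, -3.2, 1.2], [0, 0, 0.8]],
  [1, [-1.0, -3.2, 1.2], [0, 0, 0.8]],
  [1, [-1.0, -3.2, 1.2], [0, 0, 0.8]],
  [1, [-1.0, -3.2, 1.2], [0, 0, 0.8]],
  [1, [-1.0, -3.2, 1.2], [0, 0, 0.8]],
  [1, [-1.0, -3.2, 1.2], [0, 0, 0.8]],
  [1, [-1.0, -3.2, 1.2], [0, 0, 0.8]],
  [1, [0, 0, 0], [0, 0, 0]],
])

```text
time_s: 2.28
tool_pos: [0.4338, -0.2107, 0.1014]
tool_rot: [179.8, -0.3, 154.0]
force: [-0.8, -0.5, -0.2]
grip_width: 0.0867
```

Run:
```python
from h import *
c=cam('wrist'); np.save('pics/w2.npy',c,allow_pickle=True); view(c,'pics/w2.png')
go(.448,-.235,.10,152.7)
print((proj(c,(.448,-.235,.012))+.5)/.64)
```

```text
at [ 0.4349 -0.2075  0.1018] [179.6  -0.3 154.2] shift cm [-2.38 -1.91  0.16] turn [ 0.4 -0.3  1.5] F [0.  0.9 0. ] w 0.0868
[374.92531398 345.94907392]
```

View pics/w2.png

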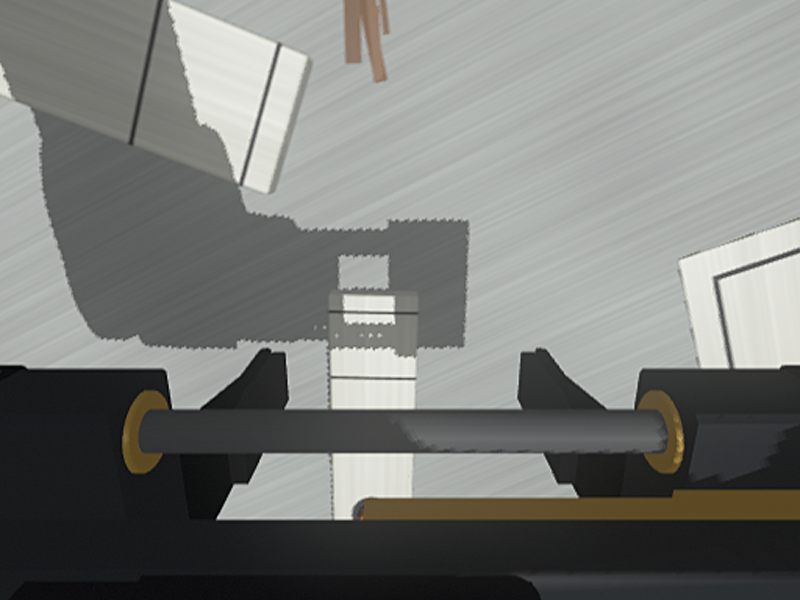

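The carrier sits between the fingers' line. Its cross lines are at rows 313 and 378, and its edges at columns 330 and 417. Plain_end comes out at (373.5,345) against a prediction of (375,346), so the estimate is good. I'll descend around it.

Run:
```python
from h import *
c=np.load('pics/w2.npy',allow_pickle=True).item()
L=[R8(c,p,.012) for p in [(330,300),(332,510),(417,300),(412,510)]]
for a,b in ((0,1),(2,3)):
    d=L[b]-L[a]; print(np.degrees(np.arctan2(d[1],d[0])).round(2))
print(np.linalg.norm(L[2]-L[0]).round(4),R8(c,(373.5,345),.012).round(4))
```

```text
-27.9
-26.8
0.048 [ 0.4475 -0.2353  0.012 ]
```

Request:
servo_tool([
  [1, [-1.2, -0.95, 1.0], [-0.2, 0.1, 0.8]],
  [1, [-1.2, -0.95, 2.0], [-0.2, 0.1, 0.7]],
  [1, [0, 0, 2.5], [0, 0, 0]],
  [1, [0, 0, 2.0], [0, 0, 0]],
  [1, [0, 0, 0], [0, 0, 0]],
  [1, [0, 0, 0], [0, 0, 0]],
])

```text
time_s: 2.83
tool_pos: [0.4547, -0.2236, 0.0246]
tool_rot: [178.8, -0.5, 153.3]
force: [-0.4, -0.5, 0.9]
grip_width: 0.0871
```

```bash
python3 -c "
from h import *
go(.448,-.235,.004,152.7)"
```

```text
at [ 0.4547 -0.2236  0.0246] [178.8  -0.5 153.3] shift cm [ 0.07 -1.36  2.03] turn [ 1.2 -0.5  0.6] F [-0.4 -0.5  0.9] w 0.0871
```

Request:
servo_tool([
  [1, [0, -1.0, 0], [0.6, -0.2, 0.3]],
  [1, [0, -0.4, 0.6], [0.6, -0.2, 0.3]],
  [1, [0, 0, 0.6], [0, 0, 0]],
  [1, [0, 0, 0], [0, 0, 0]],
])

```text
time_s: 3.17
tool_pos: [0.4512, -0.2343, 0.0149]
tool_rot: [179.9, 0.2, 153.0]
force: [-1.0, -0.1, -0.3]
grip_width: 0.0871
```

```bash
python3 -c "
from h import *
go(.448,-.235,.004,152.7)"
```

```text
at [ 0.4512 -0.2343  0.0149] [179.9   0.2 153. ] shift cm [ 0.26 -0.21  1.09] turn [0.1 0.2 0.3] F [-1.  -0.1 -0.3] w 0.0871
```

Request:
servo_tool([
  [1, [0.2, -0.2, 0.5], [0, 0, 0.3]],
  [1, [0, 0, 0.5], [0, 0, 0]],
  [1, [0, 0, 0], [0, 0, 0]],
  [0.5, [0, 0, 0], [0, 0, 0]],
  [0.5, [0, 0, 0], [0, 0, 0]],
  [0.5, [0, 0, 0], [0, 0, 0]],
  [0.5, [0, 0, 0], [0, 0, 0]],
  [0.5, [0, 0, 0], [0, 0, 0]],
  [0.5, [0, 0, 0], [0, 0, 0]],
], force=12)

```text
time_s: 3.92
tool_pos: [0.4494, -0.2355, 0.0052]
tool_rot: [179.8, 0.3, 152.6]
force: [-0.1, 0.6, -0.2]
grip_width: 0.0553
```

```bash
python3 -c "
from h import *
go(.448,-.235,.004,152.7)"
```

```text
at [ 0.4494 -0.2355  0.0052] [179.8   0.3 152.6] shift cm [ 0.15 -0.02  0.12] turn [ 0.2  0.3 -0.1] F [-0.1  0.6 -0.2] w 0.0553
```

Request:
servo_tool([
  [0.3, [0, 0, 0], [0, 0, 0]],
  [0.3, [0, 0, 0], [0, 0, 0]],
  [0.3, [0, 0, 0], [0, 0, 0]],
  [0.3, [0, 0, 0], [0, 0, 0]],
])

```text
time_s: 4.25
tool_pos: [0.4492, -0.2357, 0.0052]
tool_rot: [179.8, 0.3, 152.6]
force: [-0.8, -0.3, -0.2]
grip_width: 0.0499
```

```bash
python3 -c "
from h import *
go(.534,-.022,.004,174.7)"
```

```text
at [ 0.4492 -0.2357  0.0052] [179.8   0.3 152.6] shift cm [ 2.33 22.88  0.19] turn [  0.1   0.3 -22.1] F [-0.8 -0.3 -0.2] w 0.0499
```

Request:
servo_tool([
  [0.3, [0.1, 1.0, 0], [0, 0, -1.0]],
  [0.3, [0.15, 1.8, 0], [0, 0, -1.8]],
  [0.3, [0.1, 1.8, 0], [0, 0, -1.8]],
  [0.3, [0.05, 1.8, 0], [0, 0, -1.8]],
  [0.3, [0, 1.0, 0], [0, 0, -1.0]],
  [0.3, [0, 0, 0], [0, 0, 0]],
])

```text
time_s: 4.75
tool_pos: [0.4781, -0.1606, 0.0053]
tool_rot: [179.9, 0.3, 160.6]
force: [0.3, -3.0, -0.6]
grip_width: 0.0498
```

```bash
python3 -c "
from h import *
go(.534,-.022,.004,174.7)"
```

```text
at [ 0.4781 -0.1606  0.0053] [179.9   0.3 160.6] shift cm [-0.68 14.93  0.15] turn [  0.    0.3 -14.1] F [ 0.3 -3.  -0.6] w 0.0498
```

Request:
servo_tool([
  [0.3, [0, 1.0, 0], [0, 0, -1.0]],
  [0.3, [0, 2.0, 0], [0, 0, -2.0]],
  [0.3, [-0.05, 2.0, 0], [0, 0, -2.0]],
  [0.3, [-0.1, 2.0, 0], [0, 0, -2.0]],
  [0.3, [-0.2, 2.0, 0], [0, 0, -2.0]],
  [0.3, [-0.2, 1.5, 0], [0, 0, -1.5]],
  [0.3, [-0.2, 0.8, 0], [0, 0, -1.0]],
  [0.3, [0, 0, 0], [0, 0, 0]],
])

```text
time_s: 5.42
tool_pos: [0.5155, -0.0442, 0.0053]
tool_rot: [-179.9, 0.3, 173.2]
force: [0.5, -1.2, -0.1]
grip_width: 0.0493
```

```bash
python3 -c "
from h import *
go(.534,-.022,.004,174.7)
for n in ('top','scene'):
    c=cam(n); np.save('pics/%s3.npy'%n,c,allow_pickle=True)
    P=(.589,-.027,0); u=proj(c,P).astype(int); print(u)
    if n=='scene':
        x,y=max(u[0]-80,0),max(u[1]-70,0); cv2.imwrite('pics/s3.png',cv2.resize(c['img'][y:y+150,x:x+200],None,fx=4,fy=4,interpolation=cv2.INTER_CUBIC)); print(x,y)
    
"
```

```text
at [ 0.5155 -0.0442  0.0053] [-179.9    0.3  173.2] shift cm [-1.58  2.42  0.14] turn [-0.1  0.3 -1.5] F [ 0.5 -1.2 -0.1] w 0.0493
[229 158]
[238 257]
158 187
```

Request:
servo_tool([
  [0.3, [-0.5, 0.8, 0], [0, 0, -0.5]],
  [0.3, [-0.5, 0.8, 0], [0, 0, -0.5]],
  [0.3, [-0.3, 0.4, 0], [0, 0, 0]],
  [0.3, [0, 0, 0], [0, 0, 0]],
])

```text
time_s: 5.85
tool_pos: [0.5282, -0.0312, 0.0052]
tool_rot: [-179.7, 0.0, 173.6]
force: [-0.5, 0.9, 1.6]
grip_width: 0.0501
```

```bash
python3 -c "
from h import *
go(.534,-.022,.004,174.7)
w=cam('wrist'); np.save('pics/w4.npy',w,allow_pickle=True); s=cam('scene'); np.save('pics/s4.npy',s,allow_pickle=True)
a=w['img'][60:360,120:470]; print(proj(s,(.6,-.027,0)))
b=s['img'][195:315,150:350]
cv2.imwrite('pics/m4.png',np.vstack([cv2.resize(a,(800,686),interpolation=cv2.INTER_CUBIC)[:340],cv2.resize(b,(433,260),interpolation=cv2.INTER_CUBIC) if 0 else cv2.copyMakeBorder(cv2.resize(b,(433,260),interpolation=cv2.INTER_CUBIC),0,0,0,367,0)]))
"
```

```text
at [ 0.5282 -0.0312  0.0052] [-179.7    0.   173.6] shift cm [-0.48  0.97  0.11] turn [-0.3  0.  -1.1] F [-0.5  0.9  1.6] w 0.0501
[234.89690125 259.59424773]
```

View pics/m4.png

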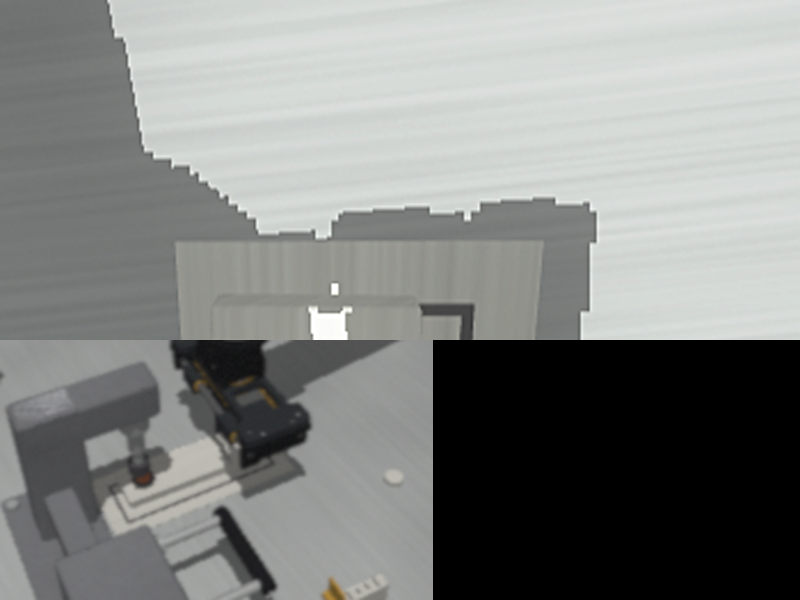

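```bash
python3 -c "
from h import *
c=np.load('pics/w4.npy',allow_pickle=True).item()
f=lambda u,v,z: ray(c,((u+.5)/2.2857-.5+120,(v+.5)/2.287-.5+60),z)
P={}
for n,p,z in [('bR',(176,241),0),('bL',(543,241),0),('bR2',(180,338),0),('bL2',(537,338),0),('outL',(468,310),0),('outL2',(466.5,335),0),('outtop',(440,310),0),('cR',(216,297),.012),('cL',(420,297),.012),('cR2',(213,338),.012),('cL2',(421,338),.012)]:
    P[n]=f(*p,z); print(n,P[n].round(4))
d=P['bL']-P['bR']; print('yaw from bed edge',np.degrees(np.arctan2(-d[0],d[1])), 'width',np.linalg.norm(d))
for a,b in (('bR','bR2'),('bL','bL2')):
    d=P[b]-P[a]; print(np.degrees(np.arctan2(d[1],d[0])))
d=P['cL']-P['cR']; print('c',np.degrees(np.arctan2(-d[0],d[1])),np.linalg.norm(d))
"
```

```text
bR [ 0.4809 -0.0602  0.    ]
bL [0.4908 0.0288 0.    ]
bR2 [ 0.5058 -0.0634  0.    ]
bL2 [0.5158 0.0268 0.    ]
outL [0.5064 0.0098 0.    ]
outL2 [0.513  0.0091 0.    ]
outtop [0.5056 0.0028 0.    ]
cR [ 0.4928 -0.0504  0.012 ]
cL [ 0.498  -0.0034  0.012 ]
cR2 [ 0.5027 -0.0527  0.012 ]
cL2 [ 0.5081 -0.0039  0.012 ]
yaw from bed edge -6.33095671074093 width 0.08954794495161576
-7.313211332849112
-4.507325324732086
c -6.314110676309999 0.047311144425289664
```

The bed's near edge is level in the wrist view, so press yaw is about -6°. The outline's near-left corner is at crop (468,310), which puts the press origin at about (0.5905, -0.0267). The carrier's near end shows at row 297, and its centre is at about (0.580, -0.036). It needs about +1 cm in x and in y.

```bash
python3 -c "
from h import *
go(.538,-.0213,.004,174.0)"
```

```text
at [ 0.5282 -0.0312  0.0052] [-1.797e+02  1.000e-01  1.736e+02] shift cm [-0.87  1.09  0.11] turn [-0.3  0.1 -0.4] F [0.2 0.5 0.1] w 0.0503
```

Request:
servo_tool([
  [0.3, [-0.4, 0.5, 0], [0, 0, -0.2]],
  [0.3, [-0.4, 0.5, 0], [0, 0, -0.2]],
  [0.3, [-0.1, 0.15, 0], [0, 0, 0]],
  [0.3, [0, 0, 0], [0, 0, 0]],
])

```text
time_s: 6.28
tool_pos: [0.537, -0.0233, 0.0051]
tool_rot: [-179.6, -0.2, 173.9]
force: [-2.8, -1.3, 2.7]
grip_width: 0.05
```

```bash
python3 -c "
from h import *
go(.538,-.0213,.004,174.0)"
```

```text
at [ 0.537  -0.0233  0.0051] [-179.6   -0.2  173.9] shift cm [-0.08  0.21  0.1 ] turn [-0.4 -0.2 -0.1] F [-2.8 -1.3  2.7] w 0.05
```

Request:
servo_tool([
  [0.3, [-0.1, 0.25, 0], [0, 0, 0]],
  [0.3, [0, 0, 0], [0, 0, 0]],
  [0.3, [0, 0, 0], [0, 0, 0]],
])

```text
time_s: 6.53
tool_pos: [0.5383, -0.0215, 0.005]
tool_rot: [-179.6, -0.1, 173.8]
force: [-3.0, -2.4, 3.2]
grip_width: 0.0498
```

```bash
python3 -c "
from h import *
go(.538,-.0213,.004,174.0)
w=cam('wrist'); np.save('pics/w5.npy',w,allow_pickle=True); s=cam('scene'); np.save('pics/s5.npy',s,allow_pickle=True)
a=w['img'][140:250,160:400]; b=s['img'][205:295,150:320]
cv2.imwrite('pics/m5.png',np.vstack([cv2.resize(a,(600,275),interpolation=cv2.INTER_CUBIC),cv2.resize(b,(600,318),interpolation=cv2.INTER_CUBIC)]))
"
```

```text
at [ 0.5383 -0.0215  0.005 ] [-1.796e+02 -1.000e-01  1.738e+02] shift cm [0.03 0.02 0.1 ] turn [-0.4 -0.1 -0.2] F [-3.  -2.4  3.2] w 0.0498
```

View pics/m5.png

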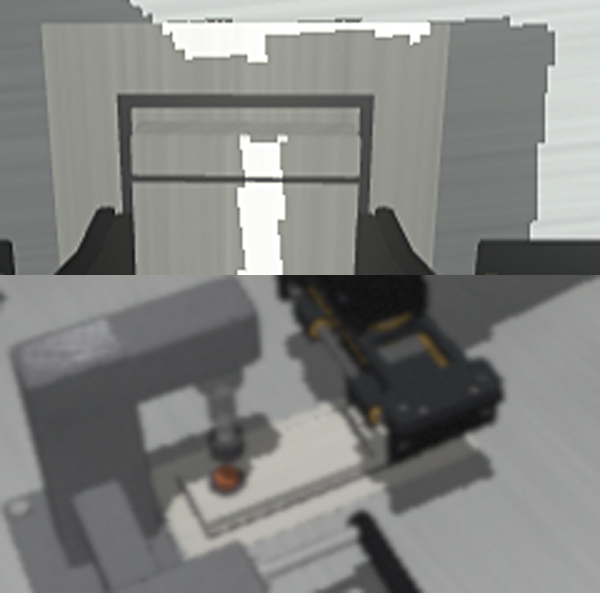

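The carrier end is centred sideways: outline lines at columns 125 and 367, carrier edges at 133 and 360. The end face sits at rows 121–134, against the outline's near line at row 101. I'll check the lengthwise gap.

```bash
python3 -c "
from h import *
c=np.load('pics/w5.npy',allow_pickle=True).item()
f=lambda u,v,z: ray(c,((u+.5)/2.5-.5+160,(v+.5)/2.5-.5+140),z)
ax=np.array([np.cos(np.radians(-6.1)),np.sin(np.radians(-6.1)),0])
o=f(246,101,0); print('out near mid',o.round(4),'origin',(o+.0875*ax).round(4))
for n,p,z in [('carr end bottom',(246,122),0),('carr end top',(246,134),.012),('crossline',(246,179),.012)]:
    q=f(*p,z); print(n,q.round(4),'from outline near line',((q-o)@ax).round(4))
s=np.load('pics/s5.npy',allow_pickle=True).item()
g=lambda u,v,z: ray(s,((u+.5)/3.529-.5+150,(v+.5-275)/3.533-.5+205),z)
q=g(226,478,.02); print('plug from scene',q.round(4),((q-o)@ax).round(4),'expected .1475')
print('ram expected', (o+.1475*ax).round(4))
d=f(367,101,0)-f(125,101,0); print(np.linalg.norm(d),np.degrees(np.arctan2(-d[0],d[1])))
for u in (125,367):
  d=f(u+(3 if u<200 else -3),200,0)-f(u,101,0); print(np.degrees(np.arctan2(d[1],d[0])))
"
```

```text
out near mid [ 0.5034 -0.0175  0.    ] origin [ 0.5904 -0.0268  0.    ]
carr end bottom [ 0.5083 -0.0181  0.    ] from outline near line 0.0049
carr end top [ 0.5076 -0.0179  0.012 ] from outline near line 0.0042
crossline [ 0.5177 -0.019   0.012 ] from outline near line 0.0144
plug from scene [ 0.6529 -0.032   0.02  ] 0.1502 expected .1475
ram expected [ 0.6501 -0.0332  0.    ]
0.05477590428314573 -6.093558902989233
-7.046958954097449
-5.272020659453479
```

Request:
servo_tool([
  [0.3, [0.25, 0, 0], [0, 0, -0.2]],
  [0.3, [0, 0, 0], [0, 0, 0]],
  [0.3, [0, 0, 0], [0, 0, 0]],
])

```text
time_s: 6.88
tool_pos: [0.5365, -0.0208, 0.0051]
tool_rot: [-179.6, -0.0, 174.1]
force: [0.0, -1.3, 2.1]
grip_width: 0.0496
```

```bash
python3 -c "
from h import *
go(.536,-.0213,.005,174.0)"
```

```text
at [ 0.5365 -0.0208  0.0051] [-179.6   -0.   174.1] shift cm [ 0.04 -0.05  0.01] turn [-0.4 -0.   0.1] F [ 0.  -1.3  2.1] w 0.0496
```

Request:
servo_tool([
  [0.7, [0, 0, 0], [0, 0, 0]],
  [0.7, [0, 0, 0], [0, 0, 0]],
  [0.7, [0, 0, 0], [0, 0, 0]],
  [0.7, [0, 0, 0], [0, 0, 0]],
  [1, [0, 0, -0.5], [0, 0, 0]],
  [1, [0, 0, -2], [0, 0, 0]],
  [1, [0, 0, -4], [0, 0, 0]],
  [1, [0, 0, -4], [0, 0, 0]],
  [1, [0, 0, -4], [0, 0, 0]],
  [1, [0, 0, 0], [0, 0, 0]],
])

```text
time_s: 7.72
tool_pos: [0.535, -0.0174, 0.1545]
tool_rot: [-179.6, -0.3, 174.2]
force: [1.5, 0.8, 0.6]
grip_width: 0.0855
```

```bash
python3 -c "
from h import *
ax=np.array([np.cos(np.radians(-6.1)),np.sin(np.radians(-6.1))]); ay=np.array([-ax[1],ax[0]])
O=np.array([.5904,-.0268])
print('grip',O+.02*ax+.16*ay)
d=np.array([.573,.2017])-O; print('mark press',d@ax,d@ay)
g=O+.02*ax+.16*ay; go(g[0],g[1],.16,83.9)
w=cam('wrist'); np.save('pics/w6.npy',w,allow_pickle=True)
"
```

```text
grip [0.62728901 0.13016879]
mark press -0.041582820528247126 0.22535722539318678
at [ 0.535  -0.0174  0.1545] [-179.6   -0.3  174.2] shift cm [-7.68 15.61 -0.71] turn [-0.6  0.1 90.3] F [1.5 0.8 0.6] w 0.0855
```

Request:
servo_tool([
  [1, [0, 0, -1], [0, 0, 6.9]],
  [1, [0, 0, -1], [0, 0, 6.9]],
  [1, [0, 0, 0], [0, 0, 6.9]],
  [1, [0, 0, 0], [0, 0, 6.9]],
  [1, [0, 0, 0], [0, 0, 6.9]],
  [1, [0, 0, 0], [0, 0, 6.9]],
  [1, [0, 0, 0], [0, 0, 6.9]],
  [1, [0, 0, 0], [0, 0, 6.9]],
  [1, [0, 0, 0], [0, 0, 6.9]],
  [1, [0, 0, 0], [0, 0, 6.9]],
  [1, [0, 0, 0], [0, 0, 6.9]],
  [1, [0, 0, 0], [0, 0, 6.9]],
  [1, [0, 0, 0], [0, 0, 5]],
  [1, [0, 0, 0], [0, 0, 0]],
])

```text
time_s: 8.93
tool_pos: [0.5254, -0.0154, 0.1603]
tool_rot: [-178.5, 0.6, 83.0]
force: [0.3, -0.5, -0.2]
grip_width: 0.0869
```

```bash
python3 -c "
from h import *
go(.6273,.1302,.13,83.9)
"
```

```text
at [ 0.5254 -0.0154  0.1603] [-178.5    0.6   83. ] shift cm [15.73  8.4   2.63] turn [-1.5  0.6 -1. ] F [ 0.3 -0.5 -0.2] w 0.0869
```

Request:
servo_tool([
  [1, [3.0, 0.6, 0], [-0.5, 0.2, 0]],
  [1, [3.2, 1.4, 0], [-0.5, 0.2, -0.5]],
  [1, [3.2, 2.0, 0], [-0.5, 0.2, -0.5]],
  [1, [3.2, 2.0, 0], [0, 0, 0]],
  [1, [2.4, 1.8, 0.5], [0, 0, 0]],
  [1, [0.5, 0.5, 0.5], [0, 0, 0]],
  [1, [0, 0, 0], [0, 0, 0]],
])

```text
time_s: 9.52
tool_pos: [0.6251, 0.1342, 0.1415]
tool_rot: [-179.6, -0.0, 84.8]
force: [-0.6, -1.2, -1.3]
grip_width: 0.087
```

```bash
python3 -c "
from h import *
go(.6273,.1302,.13,83.9)
w=cam('wrist'); np.save('pics/w7.npy',w,allow_pickle=True); view(w,'pics/w7.png')
"
```

```text
at [0.6251 0.1342 0.1415] [-179.6   -0.    84.8] shift cm [-0.38  0.26  1.15] turn [-0.4 -0.   0.9] F [-0.6 -1.2 -1.3] w 0.087
```

View pics/w7.png

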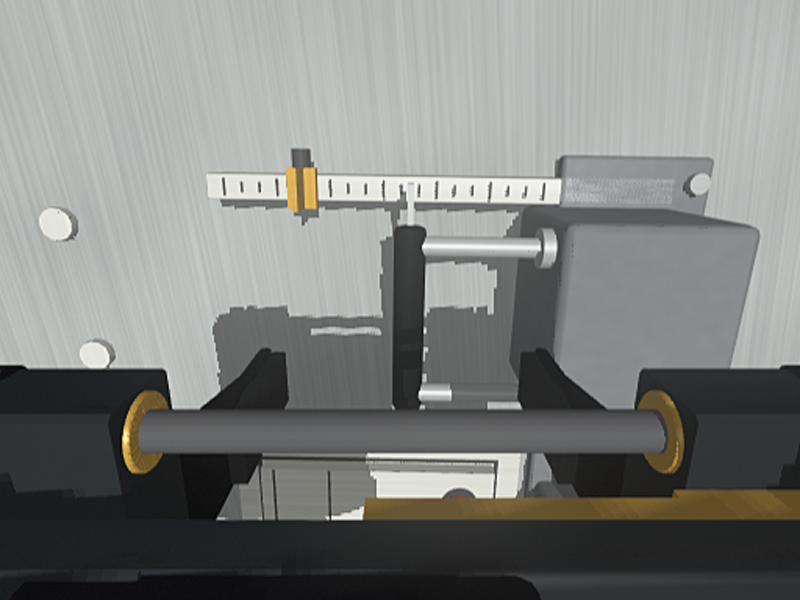

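The pointer tip is at (410,186), the index clip at (301,187), and the bar at column 409 with rods at rows 245 and 392. The fingers straddle the bar. The carrier and plug are visible in the outline below.

```bash
python3 -c "
from h import *
c=np.load('pics/w7.npy',allow_pickle=True).item()
ax=np.array([np.cos(np.radians(-6.1)),np.sin(np.radians(-6.1))]); ay=np.array([-ax[1],ax[0]]); O=np.array([.5904,-.0268])
for n,p,z in [('pointer',(410,186),.056),('mark top',(302,166),.054),('mark low',(302,207),.054),('markmid.042',(302,187),.042),('bar far',(409,228),.07),('bar',(408,400),.07),('rod1',(480,247),.07),('rod2',(480,392),.07),('housTL',(556,212),.09)]:
    q=R8(c,p,z); d=q[:2]-O; print(n,q.round(4),'press',(d@ax).round(4),(d@ay).round(4))
g=O+.02*ax+.16*ay; go(g[0],g[1],.055,83.9)
hs=c['img'][95:145,170:290]; cv2.imwrite('pics/w7c.png',cv2.resize(hs,None,fx=6,fy=6,interpolation=cv2.INTER_CUBIC))
"
```

```text
pointer [0.634  0.1982 0.056 ] press 0.0194 0.2284
mark top [0.5804 0.2128 0.054 ] press -0.0354 0.2372
mark low [0.5773 0.1925 0.054 ] press -0.0363 0.2167
markmid.042 [0.5762 0.2021 0.042 ] press -0.0384 0.2261
bar far [0.6317 0.179  0.07  ] press 0.0192 0.209
bar [0.6231 0.0856 0.07  ] press 0.0205 0.1152
rod1 [0.6659 0.1665 0.07  ] press 0.0546 0.2002
rod2 [0.6624 0.087  0.07  ] press 0.0595 0.1208
housTL [0.6973 0.1831 0.09  ] press 0.084 0.22
at [0.6245 0.134  0.1417] [-179.5   -0.    84.8] shift cm [-0.36  0.38  8.67] turn [-0.5 -0.   0.9] F [ 0.2 -0.2 -0.8] w 0.087
```

View pics/w7c.png

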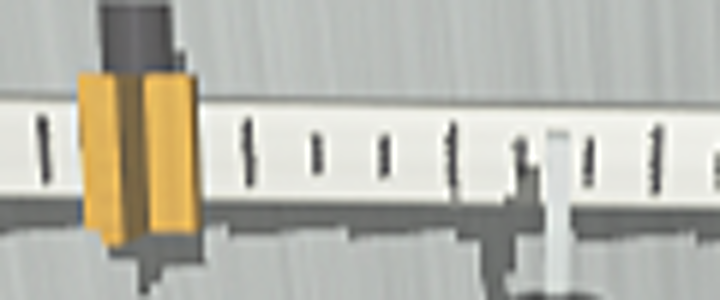

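The index is a gold clip, about crop columns 80–200, with a dark stripe at 118–145. The pointer is at 556. I'll refine the mark when the pointer is close to it. Next I'll descend over the bar.

Request:
servo_tool([
  [1, [-0.35, 0.4, 0.5], [-0.2, 0, -0.9]],
  [1, [0, 0, 2.0], [-0.2, 0, 0]],
  [1, [0, 0, 2.5], [0, 0, 0]],
  [1, [0, 0, 2.0], [0, 0, 0]],
  [1, [0, 0, 0.8], [0, 0, 0]],
  [1, [0, 0, 0], [0, 0, 0]],
])

```text
time_s: 10.07
tool_pos: [0.6245, 0.1194, 0.0629]
tool_rot: [-179.9, 0.1, 85.6]
force: [0.1, -0.1, -0.6]
grip_width: 0.0868
```

```bash
python3 -c "
from h import *
go(.6273,.1302,.053,83.9)
"
```

```text
at [0.6245 0.1194 0.0629] [-1.799e+02  1.000e-01  8.560e+01] shift cm [1.1  0.19 0.98] turn [-0.1  0.1  1.7] F [ 0.1 -0.1 -0.6] w 0.0868
```

Request:
servo_tool([
  [1, [0.8, 0.2, 0], [0, 0, 1.0]],
  [1, [0.3, 0, 0.6], [0, 0, 0.7]],
  [1, [0, 0, 0.4], [0, 0, 0]],
  [1, [0, 0, 0], [0, 0, 0]],
])

```text
time_s: 10.4
tool_pos: [0.6272, 0.1262, 0.0554]
tool_rot: [-180.0, 0.1, 83.6]
force: [0.2, -0.9, 0.4]
grip_width: 0.087
```

```bash
python3 -c "
from h import *
go(.6273,.1302,.053,83.9)
"
```

```text
at [0.6272 0.1262 0.0554] [-1.80e+02  1.00e-01  8.36e+01] shift cm [ 0.4  -0.04  0.24] turn [-0.   0.1 -0.3] F [ 0.2 -0.9  0.4] w 0.087
```

Request:
servo_tool([
  [0.1, [0.4, 0, 0.2], [0, 0, 0]],
  [0.1, [0, 0, 0], [0, 0, 0]],
  [0.1, [0, 0, 0], [0, 0, 0]],
  [0.1, [0, 0, 0], [0, 0, 0]],
  [0.1, [0, 0, 0], [0, 0, 0]],
  [0.1, [0, 0, 0], [0, 0, 0]],
  [0.1, [0, 0, 0], [0, 0, 0]],
  [0.1, [0, 0, 0], [0, 0, 0]],
  [0.1, [0, 0, 0], [0, 0, 0]],
  [0.1, [0, 0, 0], [0, 0, 0]],
  [0.1, [0, 0, 0], [0, 0, 0]],
  [0.1, [0, 0, 0], [0, 0, 0]],
], force=50)

```text
time_s: 11.4
tool_pos: [0.6271, 0.1296, 0.0552]
tool_rot: [-179.9, 0.1, 83.6]
force: [-2.1, -0.9, 6.4]
grip_width: 0.0152
```

```bash
python3 -c "
from h import *
go(.6273,.1302,.053,83.9)
"
```

```text
at [0.6271 0.1296 0.0552] [-1.799e+02  1.000e-01  8.360e+01] shift cm [0.06 0.01 0.22] turn [-0.1  0.1 -0.3] F [-2.1 -0.9  6.4] w 0.0152
```

Request:
servo_tool([
  [0.1, [0, -0.6, 0], [0, 0, 0]],
  [0.1, [0, -1.0, 0], [0, 0, 0]],
  [0.1, [0, -1.0, 0], [0, 0, 0]],
  [0.1, [0, -1.0, 0], [0, 0, 0]],
  [0.1, [0, -0.6, 0], [0, 0, 0]],
  [0.1, [0, 0, 0], [0, 0, 0]],
])

```text
time_s: 11.9
tool_pos: [0.5932, 0.1332, 0.0553]
tool_rot: [178.6, 0.0, 83.6]
force: [6.6, -0.3, -7.6]
grip_width: 0.0145
```

```bash
python3 -c "
from h import *
go(.6271,.1296,.0552,83.9)
"
```

```text
at [0.5932 0.1332 0.0553] [178.6   0.   83.6] shift cm [0.02 3.41 0.09] turn [ 1.4  0.  -0.3] F [ 6.6 -0.3 -7.6] w 0.0145
```

Request:
servo_tool([
  [0.1, [0, -0.6, 0], [0.5, 0, 0]],
  [0.1, [0, -0.7, 0], [0.5, 0, 0]],
  [0.1, [0, -0.5, 0], [0.3, 0, 0]],
  [0.1, [0, 0, 0], [0, 0, 0]],
  [0.1, [0, 0, 0], [0, 0, 0]],
])

```text
time_s: 12.32
tool_pos: [0.5851, 0.134, 0.0553]
tool_rot: [178.4, -0.1, 83.5]
force: [7.0, -0.8, -6.2]
grip_width: 0.0144
```

```bash
python3 -c "
from h import *
go(.6271,.1296,.0552,83.9)
w=cam('wrist'); np.save('pics/w8.npy',w,allow_pickle=True); s=cam('scene'); np.save('pics/s8.npy',s,allow_pickle=True)
u=proj(w,(.576,.2,.05)); v=proj(s,(.576,.2,.05)); print(u,v)
a=lambda c,u,f=8:(cv2.resize(c['img'][int(u[1])-35:int(u[1])+35,int(u[0])-50:int(u[0])+50],(600,300) if 0 else (420,294),interpolation=cv2.INTER_CUBIC))
print(int(u[0])-50,int(u[1])-35)
c1=w['img'][int(u[1])-22:int(u[1])+28,int(u[0])-50:int(u[0])+50]; c2=s['img'][int(v[1])-35:int(v[1])+30,int(v[0])-65:int(v[0])+65]
print(c1.shape,c2.shape,int(u[1])-22,int(v[0])-65,int(v[1])-35)
cv2.imwrite('pics/m8.png',np.vstack([cv2.resize(c1,(600,300),interpolation=cv2.INTER_CUBIC),cv2.resize(c2,(600,300),interpolation=cv2.INTER_CUBIC)]))
"
```

```text
at [0.5851 0.134  0.0553] [ 1.784e+02 -1.000e-01  8.350e+01] shift cm [0.03 4.22 0.13] turn [ 1.6 -0.1 -0.4] F [ 7.  -0.8 -6.2] w 0.0144
[226.65076971 127.18735792] [303.86413985 310.37817541]
176 92
(50, 100, 3) (65, 130, 3) 105 238 275
```

View pics/m8.png

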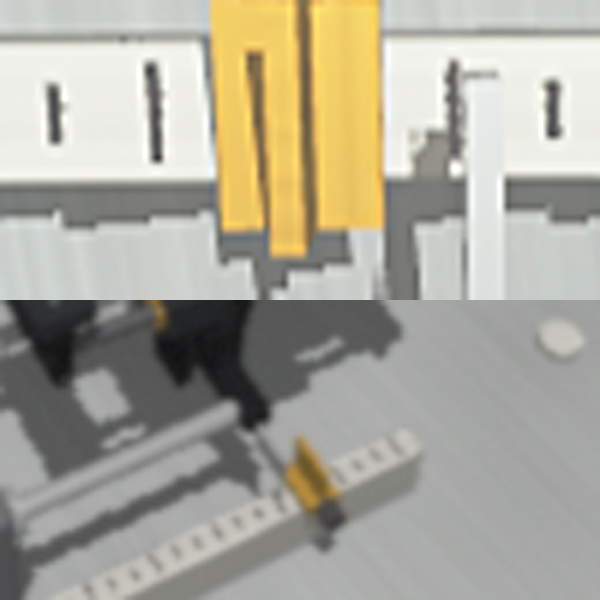

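In the wrist crop the index blade's top edge is at column ~284 and the pointer at ~485. In the scene crop the pointer is still on the housing side of the blade.

```bash
cat >> h.py <<'E'
ax=np.array([np.cos(np.radians(-6.1)),np.sin(np.radians(-6.1))]); ay=np.array([-ax[1],ax[0]]); O=np.array([.5904,-.0268])
def pr(q): d=q[:2]-O; return np.round([d@ax,d@ay],4)
E
python3 -c "
from h import *
c=np.load('pics/w8.npy',allow_pickle=True).item()
f=lambda u,v,z: pr(ray(c,((u+.5)/6-.5+176,(v+.5)/6-.5+105),z))
for p in [(284,150),(287,240)]: print('blade',f(*p,.054))
for z in (.056,.063,.07): print('ptr',z,f(483,80,z),f(486,290,z))
for u in (55,153,453,553): print('tick',f(u,110,.03))
print('base L,R',f(215,200,.033),f(383,200,.033))
go(.6271,.1296,.0552,83.9)
"
```

```text
blade [-0.0401  0.2231]
blade [-0.0402  0.2152]
ptr 0.056 [-0.0227  0.229 ] [-0.0226  0.2109]
ptr 0.063 [-0.0228  0.2294] [-0.0227  0.212 ]
ptr 0.07 [-0.023   0.2297] [-0.0229  0.2132]
tick [-0.0648  0.2251]
tick [-0.055   0.2251]
tick [-0.0251  0.2248]
tick [-0.0151  0.2247]
base L,R [-0.049   0.2164] [-0.0322  0.2163]
at [0.5853 0.1341 0.0553] [ 1.784e+02 -1.000e-01  8.350e+01] shift cm [0.03 4.21 0.13] turn [ 1.6 -0.1 -0.4] F [ 7.5 -1.3 -7.4] w 0.0147
```

Request:
servo_tool([
  [0.1, [0, -0.6, 0], [0.5, 0, 0]],
  [0.1, [0, -0.6, 0], [0.5, 0, 0]],
  [0.1, [0, -0.5, 0], [0.4, 0, 0]],
  [0.1, [0, 0, 0], [0, 0, 0]],
])

```text
time_s: 12.75
tool_pos: [0.5787, 0.1348, 0.0553]
tool_rot: [178.3, -0.1, 83.5]
force: [9.3, 0.8, -9.5]
grip_width: 0.0145
```

```bash
python3 -c "
from h import *
go(.6271,.1296,.0552,83.9)
"
```

```text
at [0.5787 0.1348 0.0553] [ 1.783e+02 -1.000e-01  8.350e+01] shift cm [0.04 4.86 0.16] turn [ 1.7 -0.1 -0.4] F [ 9.3  0.8 -9.5] w 0.0145
```

Request:
servo_tool([
  [0.1, [0, -0.8, 0.1], [0.5, 0, 0]],
  [0.1, [0, -0.8, 0.1], [0.5, 0, 0]],
  [0.1, [0, -0.7, 0.1], [0.5, 0, 0]],
  [0.1, [0, -0.2, 0], [0, 0, 0]],
])

```text
time_s: 13.08
tool_pos: [0.5697, 0.1358, 0.0553]
tool_rot: [177.6, -0.3, 83.4]
force: [10.7, 1.3, -15.6]
grip_width: 0.0147
```

```bash
python3 -c "
from h import *
go(.6271,.1296,.0552,83.9)
"
```

```text
at [0.5697 0.1358 0.0553] [177.6  -0.3  83.4] shift cm [0.04 5.77 0.25] turn [ 2.4 -0.3 -0.5] F [ 10.7   1.3 -15.6] w 0.0147
```

Request:
servo_tool([
  [0.1, [0, -0.4, 0], [0, 0, 0]],
  [0.1, [0, -0.4, 0], [0, 0, 0]],
  [0.1, [0, -0.2, 0], [0, 0, 0]],
  [0.1, [0, -0.2, 0], [0, 0, 0]],
])

```text
time_s: 13.42
tool_pos: [0.5702, 0.1356, 0.0557]
tool_rot: [175.8, -0.5, 83.3]
force: [11.5, -0.2, -10.3]
grip_width: 0.0148
```

```bash
python3 -c "
from h import *
go(.6271,.1296,.0552,83.9)
w=cam('wrist'); np.save('pics/w9.npy',w,allow_pickle=True); s=cam('scene'); np.save('pics/s9.npy',s,allow_pickle=True)
u=proj(w,(.576,.2,.05)).astype(int); print(u[0]-50,u[1]-22)
c1=w['img'][u[1]-22:u[1]+28,u[0]-50:u[0]+50]; c2=s['img'][215:345,160:360]
cv2.imwrite('pics/m9.png',np.vstack([cv2.resize(c1,(440,220),interpolation=cv2.INTER_CUBIC),cv2.resize(c2,(440,286),interpolation=cv2.INTER_CUBIC)]))
go(.6271,.1296,.0552,83.9)
"
```

```text
at [0.5702 0.1356 0.0557] [175.8  -0.5  83.3] shift cm [0.06 5.71 0.47] turn [ 4.2 -0.4 -0.6] F [ 11.5  -0.2 -10.3] w 0.0148
203 104
at [0.5702 0.1357 0.0557] [175.8  -0.5  83.3] shift cm [0.06 5.7  0.47] turn [ 4.2 -0.4 -0.6] F [11.3 -0.4 -9.3] w 0.015
```

View pics/m9.png

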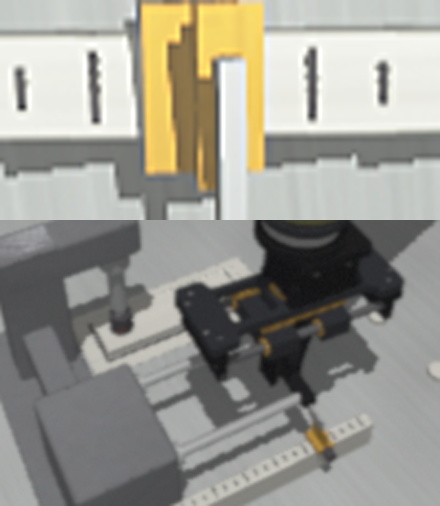

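The pointer (crop column 232) is now just right of the index blade (≈200–210). The scene view shows the foot down on the plug.

```bash
python3 -c "
from h import *
c=np.load('pics/w9.npy',allow_pickle=True).item()
f=lambda u,v,z: pr(ray(c,((u+.5)/4.4-.5+203,(v+.5)/4.4-.5+104),z))
for z in (.056,.07): print('ptr',z,f(232,65,z),f(233,200,z))
for u in (190,197,205,212): print('blade',u,f(u,180,.054))
for u in (21,94,311,383): print('tick',f(u,85,.03))
print('base',f(143,160,.033),f(263,160,.033))
"
```

```text
ptr 0.056 [-0.0378  0.2287] [-0.0379  0.2128]
ptr 0.07 [-0.0387  0.2294] [-0.0388  0.2148]
blade 190 [-0.043   0.2151]
blade 197 [-0.0421  0.2151]
blade 205 [-0.0411  0.2151]
blade 212 [-0.0403  0.215 ]
tick [-0.0649  0.2253]
tick [-0.055   0.2252]
tick [-0.0252  0.2247]
tick [-0.0152  0.2246]
base [-0.0487  0.2152] [-0.0322  0.2149]
```

Request:
servo_tool([
  [0.1, [0, -0.6, 0], [1.0, 0, 0]],
  [0.1, [0, -0.6, 0], [1.0, 0, 0]],
])

```text
time_s: 13.68
tool_pos: [0.5653, 0.1362, 0.0557]
tool_rot: [176.9, -0.5, 83.3]
force: [12.7, -0.7, -11.1]
grip_width: 0.0146
```

```bash
python3 -c "
from h import *
go(.6271,.1296,.0552,83.9)
cam('wrist')
go(.6271,.1296,.0552,83.9)
"
```

```text
at [0.5653 0.1362 0.0557] [176.9  -0.5  83.3] shift cm [0.07 6.2  0.39] turn [ 3.1 -0.5 -0.6] F [ 12.7  -0.7 -11.1] w 0.0146
at [0.5652 0.1362 0.0557] [176.9  -0.5  83.3] shift cm [0.07 6.21 0.39] turn [ 3.1 -0.5 -0.6] F [ 12.1  -0.1 -10.8] w 0.0146
```

```bash
python3 -c "
from h import *
w=cam('wrist'); np.save('pics/w10.npy',w,allow_pickle=True); s=cam('scene'); t=cam('top')
u=proj(w,(.576,.2,.05)).astype(int); print(u[0]-50,u[1]-22)
v=proj(t,(.63,.03,.0)).astype(int)
c1=w['img'][u[1]-22:u[1]+28,u[0]-50:u[0]+50]; c2=s['img'][215:345,160:360]
cv2.imwrite('pics/m10.png',np.vstack([cv2.resize(c1,(440,220),interpolation=cv2.INTER_CUBIC),cv2.resize(c2,(440,286),interpolation=cv2.INTER_CUBIC)]))
go(.6271,.1296,.0552,83.9)
"
```

```text
212 104
at [0.5654 0.1362 0.0557] [176.8  -0.5  83.3] shift cm [0.07 6.19 0.39] turn [ 3.2 -0.5 -0.6] F [ 11.8   0.8 -10.5] w 0.0148
```

View pics/m10.png

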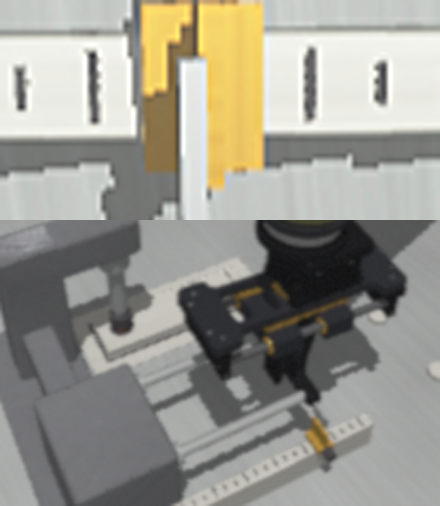

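```bash
python3 -c "
from h import *
c=np.load('pics/w10.npy',allow_pickle=True).item()
f=lambda u,v,z: pr(ray(c,((u+.5)/4.4-.5+212,(v+.5)/4.4-.5+104),z))
for z in (.056,.07): print('ptr',z,f(193,65,z),f(194,200,z))
for u in (201,213,225): print('blade',u,f(u,180,.054))
for u in (21,94,311,383): print('tick',f(u,85,.03))
print('base',f(145,160,.033),f(263,160,.033))
"
```

```text
ptr 0.056 [-0.0427  0.2288] [-0.0428  0.2129]
ptr 0.07 [-0.0433  0.2294] [-0.0434  0.2149]
blade 201 [-0.0418  0.215 ]
blade 213 [-0.0403  0.215 ]
blade 225 [-0.0389  0.215 ]
tick [-0.065   0.2253]
tick [-0.0551  0.2252]
tick [-0.0252  0.2247]
tick [-0.0152  0.2246]
base [-0.0484  0.2152] [-0.0322  0.2149]
```

Request:
servo_tool([
  [0.1, [0, -0.1, 0], [0.6, 0, 0]],
])

```text
time_s: 13.97
tool_pos: [0.5673, 0.136, 0.0557]
tool_rot: [177.0, -0.6, 83.3]
force: [11.9, 0.4, -13.8]
grip_width: 0.0148
```

```bash
python3 -c "
from h import *
go(.6271,.1296,.0552,83.9)
for i in range(4): cam('wrist')
go(.6271,.1296,.0552,83.9)
"
```

```text
at [0.5673 0.136  0.0557] [177.   -0.6  83.3] shift cm [0.07 6.   0.36] turn [ 3.  -0.5 -0.7] F [ 11.9   0.4 -13.8] w 0.0148
at [0.5678 0.1359 0.0557] [177.   -0.6  83.2] shift cm [0.07 5.95 0.36] turn [ 3.  -0.5 -0.7] F [ 12.6   0.4 -11.5] w 0.0145
```

```bash
python3 -c "
from h import *
for i in range(4): w=cam('wrist')
go(.6271,.1296,.0552,83.9); print('vel',np.abs(env.get_obs()['joint_velocities']).max().round(3))
def m(c):
    h=cv2.cvtColor(c['img'],cv2.COLOR_BGR2HSV); g=(h[...,0]>12)&(h[...,0]<30)&(h[...,1]>110); g[:100]=0; g[160:]=0
    P=c['C']; u=proj(c,(*(O-.0405*ax+.2135*ay),.056)); r=int(round(u[1]))
    row=c['img'][r].astype(int); b=(row.min(1)>165)&(row[:,0]>=row[:,2]-2); x0=int(u[0]); b[:x0-12]=0;b[x0+12:]=0
    x=np.flatnonzero(b); print('row',r,'blade expected col',u[0].round(1),'bright cols',x, pr(ray(c,(x.mean(),r),.06)) if len(x) else '')
m(np.load('pics/w10.npy',allow_pickle=True).item()); m(w)
"
```

```text
at [0.5678 0.1359 0.0557] [177.   -0.6  83.2] shift cm [0.07 5.95 0.36] turn [ 3.  -0.5 -0.7] F [ 12.6   0.2 -11.4] w 0.0146
vel 0.091
row 148 blade expected col 260.0 bright cols [253 254 255 256 257 258 260 261 262 263 264 265 266 267 268 269 270] [-0.0399  0.2139]
row 148 blade expected col 255.0 bright cols [253 254 255 256 257 258 259 260 261 262 263 264 265 266] [-0.0383  0.214 ]
```

```bash
python3 -c "
from h import *
go(.6271,.1296,.0552,83.9); print(env.sign_off())"
```

```text
at [0.5678 0.1359 0.0557] [177.   -0.6  83.2] shift cm [0.07 5.95 0.36] turn [ 3.  -0.5 -0.7] F [ 12.6   0.2 -11.4] w 0.0146
the job is handed in; nothing more can be done
None
```

I slid the smallest carrier along the bench into the outline without lifting it. I then pulled the handle about 60 mm to the index blade and handed in while still holding it. `sign_off` gave no verdict, so these are my own last checks:

- **Carrier:** Just before its last move, the picture showed it centred sideways and square to about 0.5°, but 2 to 2.7 mm too far lengthwise. I pulled it back about 2 mm. I checked that by arm position only, not in a new close-up.
- **Foot on plug:** The last scene pictures showed the foot down on the plug, with the carrier still in the outline. I did not measure the foot's force. 60 mm of pull should press its spring in about 8 mm.
- **Pointer:** In the last viewed picture it was 2.5 mm past the blade, so I eased it back about 2.4 mm. By arm position it should now be within about 0.5 mm of the blade, and one pixel edge agrees. My automatic bright-pixel check could not separate the pointer from the bench, so it does not confirm this.
- **Handle:** It was at rest, with the arm steady to 0.1 mm over about 0.3 s. The fingers were closed on the bar at the 50 N grip setting, with about 12.6 N of pull at the wrist.
- **Tilt and vertical force:** The tool ended tilted about 3°, with about 11 N of vertical force on the wrist. Neither breaks a stated limit.
- **Bystanders:** I never aimed near the vial, caps or stem. I did not re-measure where they are.

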